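# Lock the label roll on its unwinder

### The arm

A 6-joint arm with a two-finger parallel gripper is mounted at the origin on the work surface. World frame = base frame: x ahead of the robot, y to its left, z up, the work surface at z = 0. Lengths are in m, angles in rad, forces in N, time in s.
With the tool pointing down it reaches from about 0.325 to 0.85 m from the base axis. Payload 4.4 kg.
Tool frame: the origin (TCP) lies between the finger pads; the fingertips stand 17 mm ahead of it and the grasp point (between the pads) lies 2 mm behind it (arm.tips_ahead is the distance from the TCP to the fingertips, in m); z points along the fingers, y is the line along which they close (so a half turn about z gives the same grasp; the last joint's range is limited). The gripper opens to 94 mm and grips with 3 to 60 N. Pads are 16 mm wide; open, the fingers measure 119 mm over their backs; the gripper's body (75 mm by 177 mm) begins 78 mm behind the grasp point.
Start: joints at [1.185, 0.207, 1.542, -0, 1.393, -0.15], TCP at [0.134, 0.559, 0.2] pointing down, gripper open.
Joint ranges: [-2.73, 2.73], [-0.86, 2.22], [0.23, 2.46], [-1.11, 4.25], [0.08, 2.63], [-2.82, 2.82]. Speed limits (rad/s): [2.79, 2.79, 3.14, 3.14, 3.14, 3.14].

### API

Orientations are given as a 3x3 rotation matrix whose columns are the frame's x, y, z axes.
In Python, from station import arm, camera, camera_params, search_frame gives the robot as it stands.
- The arm moves only by the tool arm_command, never from a script. Its argument "steps" is a list of rows, each a list of 5 numbers: the shift along the tool's x, y, z scaled (see below), then the turn about the tool's z scaled (see below), then the closure, from -1 (fully open) to 1 (shut), so that 0 is half open. In form: [[tx, ty, tz, turn, jaw], ...]. A call has exactly 5 rows; each row is the pose to reach, as a shift and turn from the pose commanded when the call began, along the tool's axes at that moment, turning the shorter way round; what a row does not reach only later rows make up. The controller multiplies each number of a shift by 0.15 m and each number of a turn by 360 degrees. A row lasts 1/12 s, in which the tool goes at most 41.7 mm and 7.16 degrees, less where a joint would pass 70% of its speed; a pose out of reach is approached as far as the arm can. A call with a number of a shift or a turn outside -1 to 1 is refused whole. A call with a gripper value outside its range is refused whole. The fingers move at their own pace and stop on an object; the grip force is fixed at half the most. Time passes only in rows, so rows that repeat a pose let the fingers close, or fill a call up. It gives the time, the measured TCP pose, the force, the opening and the grip force at its end, in the units of the state.
- arm.read_state(): the state, without advancing time (a new reading comes with each control period).
- camera(name): name is "scene" or "top" or "wrist"; returns (picture, depth): 480x640x3 uint8, red, green, blue; 480x640 float32, m along the optical axis (not along the pixel's ray), 0 where there is no reading.
- camera_params(name): a dict with "fx", "fy", "cx", "cy" (pixels), "pose" (4x4, takes a point from camera to world coordinates); the wrist camera has in their place "T_tool_cam" (4x4, takes a point from camera to tool coordinates, whose origin is the TCP and whose axes are the flange's). Camera axes: x right, y up, looking along -z (the intrinsics and any distortion apply to the point x, -y, -z); pixel columns grow to the right and rows downward; lengths in m; the calibration is good to about 2 mm. A picture is of the moment at which its call begins: read the wrist's pose just before it. camera_params takes no time and is no camera call.
- arm.job_done(): hands the job in; it is judged then, once.
Trained networks look in the newest picture that a camera, given by its name, has taken for a name from the list of things; names that differ only in an ending like _2 or _b are one class to them, and where a whole thing is asked for, a point or a joint stands for the part that bears it (a point fixed in the world has none). Each returns a list of dicts, best first, with "confidence" (0 to 1); they miss things now and then, are a little off and sometimes report something else, mostly with a low value. They report only what shows in the picture. A call takes as long as a camera call.
- search_frame(camera, name): "point" ([column, row] in pixels, amid what is visible of it).
The state is a dict: "t": time; "joint_pos": joint angles; "dq": joint speeds; "effort": joint torques, N m; "position": TCP position; "eef_rot": TCP orientation; "wrist_force": force on the tool from outside, world axes, zero at the start; "torque": the same for the moment, N m; "width": opening from 0.0 (shut) to 1.0 (fully open); "gripper_force": force on a finger pad.
Only numpy, scipy, OpenCV 4.12 (cv2) and the standard library are available. Lean on these libraries where they do the work, as an engineer would, in place of code of your own. Each camera call takes 0.05 s, during which the arm holds its last target. There are 200 camera calls.

### The job

The tall roll of parcel labels has been put on its bench unwinder, but the black bayonet ring on top of it is still open. Twist that ring clockwise, seen from above, about a quarter turn until it clicks fully home, then let go of it. Leave the ring of the short roll open, as it is.

Things in the scene. Friction and masses are not known exactly. Their poses are not given: they have to be found in the camera images.
- tall_ring (a joint): Turn of the black bayonet ring on the TALL label roll, rad, growing clockwise seen from above: 0 open (start), 1.4 (80 degrees) hard stop, locked. An over-centre spring and friction resist with up to 0.15 N m until 0.9, then the spring pulls it home; let go before that, it springs back to 0. Locked, its bar is parallel to the long sides of the base plate.
- tall_grip (a point): On the axis of the tall roll's ring, in its grip bar, 150 mm above the bench. x along the bar, z up; turns with the ring. Ring 64 mm across, 16 mm high, on a white roll 100 mm in diameter and 100 mm tall, top at 120 mm. Upright bar across the ring: 62 long, 14 thick, 30 mm high, from 14 mm below this point to 16 mm above; nothing else within 40 mm of its faces above the ring.
- short_ring (a joint): Turn of the like ring on the SHORT label roll, rad, same sense, range and spring; 0 open (start). To be left open.
- short_grip (a point): The like point on the short roll's ring, 90 mm above the bench: same ring and bar, but the white roll is only 40 mm tall. Both unwinders are fixed to the bench on grey base plates 110 x 140 mm, 12 mm thick, side by side across it, axes at least 200 mm apart, either one on the left.

How it is judged:
At the end, for the whole second after the job is handed in: The tall roll's ring is turned clockwise to its locked stop (within 0.18 rad, 10 degrees, of 1.4) and at rest, and the short roll's ring is still open (below 0.45 rad) (value of joint tall_ring above 1.22 rad and velocity of joint tall_ring below 0.1 rad/s and value of joint short_ring below 0.45 rad); the robot touches nothing.
It fails at once if the ring of the short roll is turned towards locked (past 0.45 rad) (value of joint short_ring above 0.45 rad).
It also fails if it takes over 29 s, if anything falls off the work surface, if the arm or the gripper's body presses on something with over 40 N, if the wrist force passes 120 N, or if a joint passes its speed limit or range.

## Working session

There is one attempt and no reset: what is moved stays moved. The work goes in short steps, Python scripts to look and compute and a tool call to move; the robot and the scene stay as the last step left them, time stands still between calls to the robot, and variables do not carry over. Pictures are saved under pics/ and viewed, at most 10 in all, crops included, and the job is handed in when it is done.

Besides the shell and the picture viewer there is one more tool, called after "Request:" in YAML: its name, and indented under it one key for each argument. arm_command: Moves the arm, as the interface text tells. Shifts and turns lie within -1 to 1; 1 stands for 0.15 m of shift or 360 degrees of turn. Its arguments: {"type":"object","properties":{"steps":{"type":"array"}},"required":["steps"]}

```bash
mkdir -p pics; cat > h.py <<'E'
import numpy as np,cv2
from station import arm,camera,camera_params,search_frame
def world(name,uv,d,st=None):
    p=camera_params(name)
    c=np.array([(uv[0]-p["cx"])/p["fx"]*d,-(uv[1]-p["cy"])/p["fy"]*d,-d,1])
    if name=="wrist":
        T=np.eye(4);T[:3,:3]=st["eef_rot"];T[:3,3]=st["position"];return (T@np.array(p["T_tool_cam"])@c)[:3]
    return (np.array(p["pose"])@c)[:3]
def cloud(name,d,st=None):
    v,u=np.mgrid[:480,:640];p=camera_params(name)
    c=np.stack([(u-p["cx"])/p["fx"]*d,-(v-p["cy"])/p["fy"]*d,-d,np.ones_like(d)],-1)
    if name=="wrist":
        T=np.eye(4);T[:3,:3]=st["eef_rot"];T[:3,3]=st["position"];M=T@np.array(p["T_tool_cam"])
    else: M=np.array(p["pose"])
    return (c@M.T)[...,:3]
E
python3 - <<'E'
from h import *
st=arm.read_state();print(st["t"],np.round(st["eef_rot"],3))
im,d=camera("top");cv2.imwrite("pics/top.png",im[...,::-1]);np.save("top.npy",d)
P=cloud("top",d)
for n in ("tall_grip","short_grip"):
    for r in search_frame("top",n)[:3]:
        u,v=np.round(r["point"]).astype(int);print(n,r,np.round(P[v,u],3))
print({k:v for k,v in camera_params("top").items()})
E
```

```text
0.0 [[-0.972  0.234 -0.001]
 [ 0.234  0.972 -0.002]
 [ 0.    -0.002 -1.   ]]
tall_grip {'point': [401.1, 282.3], 'confidence': 0.63} [ 0.495 -0.122  0.168]
short_grip {'point': [230.7, 279.9], 'confidence': 0.89} [0.502 0.133 0.106]
short_grip {'point': [404.3, 280.9], 'confidence': 0.22} [ 0.497 -0.126  0.169]
{'fx': 540.1611078705351, 'fy': 540.1611078705351, 'cx': 322.3378493014846, 'cy': 245.27406280683417, 'pose': array([[ 0.01264585,  0.98112728, -0.19294906,  0.39491225],
       [-0.99973724,  0.01609546,  0.0163212 ,  0.00596011],
       [ 0.01911878,  0.19269196,  0.98107302,  0.94399383],
       [ 0.        ,  0.        ,  0.        ,  1.        ]])}
```

View pics/top.png

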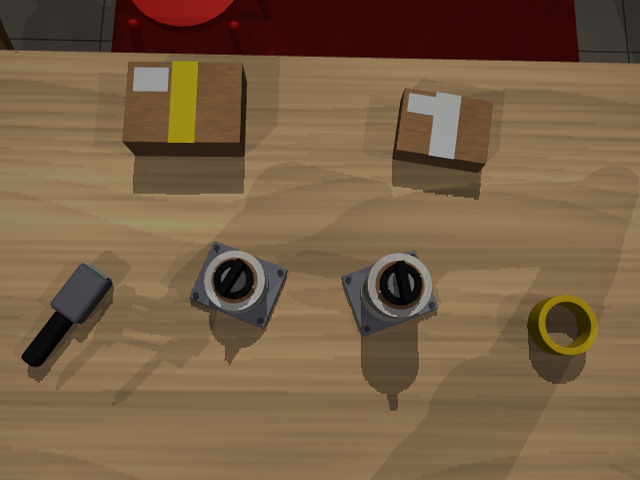

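The picture shows the tall roll on the right with its ring at (401,284), and the short one on the left at (235,280). Next I'll fit the bar.

```bash
python3 - <<'E'
from h import *
P=cloud("top",np.load("top.npy"))
for c,z0 in (((.495,-.122),.152),((.5,.133),.092)):
    m=(np.hypot(P[...,0]-c[0],P[...,1]-c[1])<.05)&(P[...,2]>z0)
    q=P[m];(cx,cy),wh,a=cv2.minAreaRect((q[:,:2]*1000).astype(np.float32))
    w,V=np.linalg.eigh(np.cov(q[:,:2].T));print(len(q),cx,cy,wh,q.mean(0),np.degrees(np.arctan2(V[1,1],V[0,1]))%180,q[:,2].max())
# tall base plate
m=(np.hypot(P[...,0]-.495,P[...,1]+.122)<.12)&(P[...,2]>.005)&(P[...,2]<.02)
print(cv2.minAreaRect((P[m][:,:2]*1000).astype(np.float32)))
E
```

```text
460 496.7449645996094 -127.05130004882812 (61.582611083984375, 14.537458419799805) [ 0.49605279 -0.12605634  0.16537042] 11.010888403519886 0.17169996028334222
408 507.972412109375 134.99864196777344 (14.609875679016113, 61.89134979248047) [0.50693424 0.13426833 0.10558771] 149.52665839299982 0.11110594761271109
((493.4998779296875, -113.59688568115234), (194.05218505859375, 222.70343017578125), 86.58221435546875)
```

Request:
arm_command:
  steps:
    - [-0.17,-0.19,-0.4,0,-1]
    - [-0.34,-0.38,-0.4,0,-1]
    - [-0.51,-0.57,-0.4,0,-1]
    - [-0.68,-0.76,-0.4,0,-1]
    - [-0.85,-0.95,-0.4,0,-1]

```text
t: 0.57
position: [0.2226, 0.3952, 0.2603]
eef_rot: [[-0.973, 0.232, 0.001], [0.232, 0.973, 0.001], [-0.001, 0.001, -1.0]]
wrist_force: [1.1, -0.7, -0.4]
width: 0.997
gripper_force: 0.0
```

Request:
arm_command:
  steps:
    - [-0.17,-0.19,0,0,-1]
    - [-0.34,-0.38,0,0,-1]
    - [-0.51,-0.57,0,0,-1]
    - [-0.68,-0.76,0,0,-1]
    - [-0.85,-0.95,0,0,-1]

```text
t: 0.98
position: [0.3129, 0.2263, 0.2595]
eef_rot: [[-0.972, 0.233, 0.0], [0.233, 0.972, 0.0], [-0.0, 0.0, -1.0]]
wrist_force: [1.4, -0.1, -0.1]
width: 0.998
gripper_force: 0.0
```

Request:
arm_command:
  steps:
    - [-0.17,-0.19,0,0,-1]
    - [-0.34,-0.38,0,0,-1]
    - [-0.51,-0.57,0,0,-1]
    - [-0.68,-0.76,0,0,-1]
    - [-0.85,-0.95,0,0,-1]

```text
t: 1.4
position: [0.4036, 0.0578, 0.2595]
eef_rot: [[-0.972, 0.234, 0.0], [0.234, 0.972, 0.0], [-0.0, 0.0, -1.0]]
wrist_force: [0.2, 0.2, -0.3]
width: 1.001
gripper_force: 0.0
```

Request:
arm_command:
  steps:
    - [-0.22,-0.25,0,-0.015,-1]
    - [-0.44,-0.5,0,-0.03,-1]
    - [-0.66,-0.75,0,-0.045,-1]
    - [-0.89,-1,0,-0.06,-1]
    - [-0.89,-1,0,-0.068,-1]

```text
t: 1.82
position: [0.4987, -0.1202, 0.2592]
eef_rot: [[-0.981, -0.193, -0.0], [-0.193, 0.981, -0.0], [0.0, -0.0, -1.0]]
wrist_force: [0.0, 0.0, 0.8]
width: 0.998
gripper_force: 0.0
```

```bash
python3 - <<'E'
from h import *
st=arm.read_state()
im,d=camera("wrist");cv2.imwrite("pics/w.png",im[...,::-1])
P=cloud("wrist",d,st)
m=(np.hypot(P[...,0]-.496,P[...,1]+.126)<.05)&(P[...,2]>.152)&(P[...,2]<.18)
q=P[m];print(st["t"],st["position"],st["eef_rot"][:2,1],st["joint_pos"])
if len(q):
    w,V=np.linalg.eigh(np.cov(q[:,:2].T));print(len(q),cv2.minAreaRect((q[:,:2]*1000).astype(np.float32)),q.mean(0),np.degrees(np.arctan2(V[1,1],V[0,1]))%180)
    R=np.array(st["eef_rot"]);print("in tool",R.T@(np.r_[np.array(cv2.minAreaRect((q[:,:2]*1000).astype(np.float32))[0])/1000,.15]-st["position"]))
E
```

```text
1.8167 [ 0.49871433 -0.12019917  0.25916558] [-0.19254192  0.98128873] [-4.05122999e-01  3.17703219e-02  1.61280352e+00 -3.18268636e-04
  1.49712853e+00 -2.16964774e+00]
1688 ((497.1498107910156, -129.7453155517578), (61.48396301269531, 13.651286125183105), 10.957353591918945) [ 0.49512889 -0.12985348  0.16604951] 10.864291764247668
in tool [ 0.00334386 -0.00904442  0.1091683 ]
```

View pics/w.png

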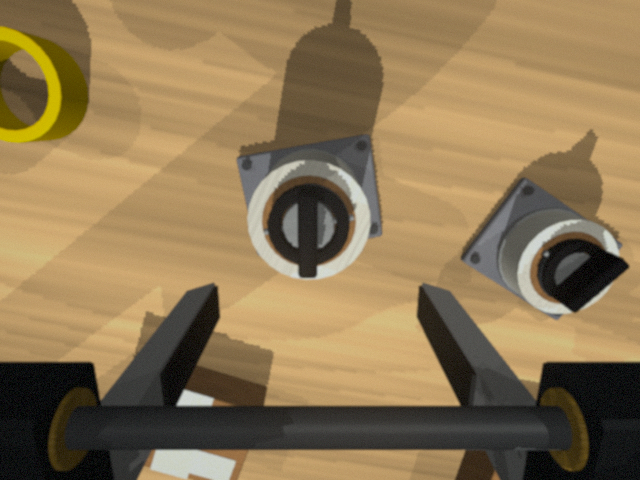

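The wrist picture shows the bar at (308,230), aligned between the fingers. It is 3 mm off along x and -9 mm off along y.

Request:
arm_command:
  steps:
    - [0.02,-0.06,0.15,0,-1]
    - [0.02,-0.06,0.35,0,-1]
    - [0.02,-0.06,0.52,0,-1]
    - [0.02,-0.06,0.62,0,-1]
    - [0.02,-0.06,0.66,0,-1]

```text
t: 2.28
position: [0.4943, -0.1256, 0.157]
eef_rot: [[-0.982, -0.19, -0.006], [-0.19, 0.982, 0.003], [0.006, 0.004, -1.0]]
wrist_force: [-0.8, -0.1, 0.5]
width: 1.0
gripper_force: 0.0
```

Request:
arm_command:
  steps:
    - [0,0,0,0,1]
    - [0,0,0,0,1]
    - [0,0,0,0,1]
    - [0,0,0,0,1]
    - [0,0,0,0,1]

```text
t: 2.7
position: [0.4978, -0.1271, 0.1621]
eef_rot: [[-0.982, -0.19, 0.003], [-0.19, 0.982, -0.001], [-0.002, -0.002, -1.0]]
wrist_force: [-0.2, 0.2, 0.4]
width: 0.681
gripper_force: 0.0
```

Request:
arm_command:
  steps:
    - [0,0,0,0,1]
    - [0,0,0,0,1]
    - [0,0,0,0,1]
    - [0,0,0,0,1]
    - [0,0,0,0,1]

```text
t: 3.12
position: [0.4968, -0.1268, 0.1606]
eef_rot: [[-0.982, -0.19, -0.0], [-0.19, 0.982, 0.0], [0.0, 0.0, -1.0]]
wrist_force: [0.2, -0.7, -0.9]
width: 0.328
gripper_force: 0.0
```

Request:
arm_command:
  steps:
    - [0,-0.01,0.01,0,1]
    - [0,-0.01,0.01,0,1]
    - [0,-0.01,0.01,0,1]
    - [0,-0.01,0.01,0,1]
    - [0,-0.01,0.01,0,1]

```text
t: 3.53
position: [0.497, -0.1283, 0.1589]
eef_rot: [[-0.982, -0.19, -0.0], [-0.19, 0.982, -0.0], [0.0, 0.0, -1.0]]
wrist_force: [0.4, -0.5, -0.1]
width: 0.136
gripper_force: 30.0
```

Request:
arm_command:
  steps:
    - [0,0,0,0,1]
    - [0,0,0,0,1]
    - [0,0,0,0,1]
    - [0,0,0,0,1]
    - [0,0,0,0,1]

```text
t: 3.95
position: [0.497, -0.1283, 0.1589]
eef_rot: [[-0.982, -0.19, -0.0], [-0.19, 0.982, -0.0], [0.0, -0.0, -1.0]]
wrist_force: [-0.0, -1.0, -2.9]
width: 0.136
gripper_force: 30.0
```

Request:
arm_command:
  steps:
    - [0,0,0,0.015,1]
    - [0,0,0,0.03,1]
    - [0,0,0,0.045,1]
    - [0,0,0,0.06,1]
    - [0,0,0,0.075,1]

```text
t: 4.37
position: [0.497, -0.1282, 0.1589]
eef_rot: [[-0.96, 0.28, -0.0], [0.28, 0.96, 0.0], [0.0, -0.0, -1.0]]
wrist_force: [0.7, -0.6, -2.1]
width: 0.137
gripper_force: 30.2
```

Request:
arm_command:
  steps:
    - [0,0,0,0.015,1]
    - [0,0,0,0.03,1]
    - [0,0,0,0.045,1]
    - [0,0,0,0.06,1]
    - [0,0,0,0.075,1]

```text
t: 4.78
position: [0.497, -0.1281, 0.1589]
eef_rot: [[-0.728, 0.686, -0.0], [0.686, 0.728, 0.0], [0.0, -0.0, -1.0]]
wrist_force: [0.2, -1.7, -2.4]
width: 0.132
gripper_force: 30.0
```

Request:
arm_command:
  steps:
    - [0,0,0,0.015,1]
    - [0,0,0,0.03,1]
    - [0,0,0,0.045,1]
    - [0,0,0,0.06,1]
    - [0,0,0,0.07,1]

```text
t: 5.2
position: [0.4972, -0.1281, 0.1589]
eef_rot: [[-0.367, 0.93, 0.0], [0.93, 0.367, 0.0], [0.0, 0.0, -1.0]]
wrist_force: [0.4, -0.6, -2.2]
width: 0.137
gripper_force: 30.0
```

Request:
arm_command:
  steps:
    - [0,0,0,0.003,1]
    - [0,0,0,0.005,1]
    - [0,0,0,0.005,1]
    - [0,0,0,0.005,1]
    - [0,0,0,0.005,1]

```text
t: 5.62
position: [0.4971, -0.1281, 0.1589]
eef_rot: [[-0.342, 0.94, -0.0], [0.94, 0.342, 0.0], [0.0, -0.0, -1.0]]
wrist_force: [1.6, -0.9, -4.7]
width: 0.138
gripper_force: 30.0
```

Turned about 81°. Now I'll release, rise and check.

Request:
arm_command:
  steps:
    - [0,0,0,0,-1]
    - [0,0,0,0,-1]
    - [0,0,0,0,-1]
    - [0,0,0,0,-1]
    - [0,0,0,0,-1]

```text
t: 6.03
position: [0.4974, -0.1284, 0.1596]
eef_rot: [[-0.342, 0.94, 0.001], [0.94, 0.342, -0.0], [-0.0, 0.0, -1.0]]
wrist_force: [0.2, 0.9, -0.5]
width: 0.453
gripper_force: 0.0
```

Request:
arm_command:
  steps:
    - [0,0,0,0,-1]
    - [0,0,0,0,-1]
    - [0,0,0,0,-1]
    - [0,0,0,0,-1]
    - [0,0,0,0,-1]

```text
t: 6.45
position: [0.4972, -0.1282, 0.1591]
eef_rot: [[-0.342, 0.94, -0.0], [0.94, 0.342, -0.0], [0.0, -0.0, -1.0]]
wrist_force: [-0.9, -0.6, -0.4]
width: 0.811
gripper_force: 0.0
```

Request:
arm_command:
  steps:
    - [0,0,-0.1,0,-1]
    - [0,0,-0.25,0,-1]
    - [0,0,-0.45,0,-1]
    - [0,0,-0.6,0,-1]
    - [0,0,-0.7,0,-1]

```text
t: 6.87
position: [0.4982, -0.1287, 0.2671]
eef_rot: [[-0.342, 0.94, 0.004], [0.94, 0.342, -0.002], [-0.003, 0.003, -1.0]]
wrist_force: [0.5, -0.1, 0.2]
width: 1.001
gripper_force: 0.0
```

```bash
python3 - <<'E'
from h import *
st=arm.read_state()
im,d=camera("wrist");cv2.imwrite("pics/w2.png",im[...,::-1])
P=cloud("wrist",d,st)
m=(np.hypot(P[...,0]-.496,P[...,1]+.128)<.05)&(P[...,2]>.152)&(P[...,2]<.18)
q=P[m];w,V=np.linalg.eigh(np.cov(q[:,:2].T));print(st["t"],st["position"],len(q),np.degrees(np.arctan2(V[1,1],V[0,1]))%180)
E
```

```text
6.8667 [ 0.49824784 -0.12869696  0.26711639] 1592 110.60133861132546
```

View pics/w2.png

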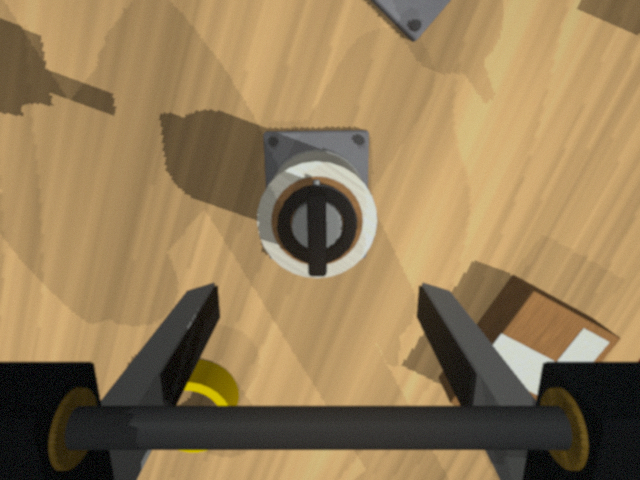

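The picture shows the bar at (317,230) parallel to the plate's long sides. Its direction went from 10.9° to 110.6°, the same line as -69.4°, so it turned 80° clockwise. The gripper is clear.

```bash
python3 -c "
from station import arm
print(arm.job_done())"
```

```text
the job is handed in; nothing more can be done
None
```

The tall roll's ring is turned 80° clockwise to its locked stop and released, the short roll's ring was never touched, and I handed the job in about 7 s into the 29 s allowed; the verdict was not shown.

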